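Put away the loose drill bushings and hold the test rod centred in the drilling guide

TASK

Clear the two loose drill bushings off the drilling jig's base by dropping both into the open tin. Then take the test rod with the square wooden handle out of its rack, lower it through the hole of the jig's guide plate without the rod ever touching the jig, and finish while still holding it there: upright, still, centred in the hole, with its tip about 3 cm below the guide plate and clear of the base. Leave the tin standing and everything else where it is.

Things in the scene. Friction and masses are not known exactly. Their poses are not given: they have to be found in the camera images.
- rod: Test rod, upright in either rack hole: steel shaft 10 mm thick, 125 mm long, under a square beech handle 22 x 22 mm, 45 mm tall; 0.12 kg. Origin at the tip (lower end) on the axis; z runs up the rod, handle middle 147 mm above the tip; x, y square to the handle's faces. In the rack the tip is 10 mm above the bench and the rod leans up to about 2 degrees.
- jig: Drilling jig, fixed: wooden base 240 x 220 mm (x, y), 18 mm thick; over it an aluminium guide plate 80 x 130 x 25 mm, a bridge on two 12 mm side cheeks at its y ends, centred 60 mm to +x of the base centre. Plate underside 85 mm, top 110 mm above the bench. A 28 mm round hole goes through the plate's middle; open below, front and back. Origin: centre of base underside, z up.
- guide_top (a point): Centre of the guide hole's mouth at the plate's top face, 110 mm above the bench; z up, axes as the jig's.
- guide_bottom (a point): Centre of the guide hole at the plate's underside, 85 mm above the bench; z up, axes as the jig's.
- rack: Wooden block fixed to the bench, 60 x 160 mm (x, y), 50 mm tall, with two upright round holes, 11 mm wide and 40 mm deep, 40 mm either side of its centre along y. Origin at the centre of its underside, z up. It stands to the left or right of the jig, the tin on the other side.
- tin: Open round steel tin, loose, 96 mm in outer diameter, 80 mm tall, 3 mm wall, 4 mm bottom, 0.3 kg. Origin at the centre of its underside, z up.
- bushing1: Plain dark steel drill bushing, a loose ring standing on end on the jig's base near its front (robot-side) edge: 30 mm outer and 14 mm inner diameter, 24 mm tall, about 0.08 kg. Origin at the centre of its underside, z along its axis.
- bushing2: The second bushing, just like the first, 90 to 130 mm beside it on the jig's base.
- punch: Bystander: steel punch with a round 20 mm knob, 103 mm tall, standing in the other rack hole, knob top 113 mm above the bench. Origin at its foot.
- tape: Bystander: roll of brown tape lying flat, 90 mm in diameter, 25 mm tall, between robot and jig. Origin at the centre of its underside.
- screwdriver: Bystander: screwdriver lying on the bench between robot and jig.
- glue: Bystander: white glue bottle, 60 mm in diameter, 160 mm tall, standing beyond the jig. Origin at the centre of its underside.
- offcut: Bystander: wooden offcut 40 x 140 mm, 35 mm tall, beyond the jig. Origin at the centre of its underside.
- hammer: Bystander: hammer lying on the bench at the right.
- wax: Bystander: round metal can, 70 mm in diameter, 50 mm tall, at the left. Origin at the centre of its underside.

How it is judged:
By the outcome, as a careful person would: the job done as asked, in the order asked, and still so for the second after the job is handed in, while the arm keeps its last pose, push and grip.
It also fails if it takes over 72 s, if anything falls off the work surface, if the arm or the gripper's body presses on something with over 40 N, if the wrist force passes 120 N, or if a joint passes its speed limit or range.

ROBOT

A 6-joint arm with a two-finger parallel gripper is mounted at the origin on the work surface. World frame = base frame: x ahead of the robot, y to its left, z up, the work surface at z = 0. Lengths are in m, angles in degrees, forces in N, time in s.
With the tool pointing down it reaches from about 0.3 to 0.85 m from the base axis. Payload 4.2 kg.
Tool frame: the origin (TCP) lies on the centre line of the jaws, within the pads' length; the fingertips stand 17 mm ahead of it and the grasp point (between the pads) lies 2 mm behind it; z points along the fingers, y is the line along which they close (so a half turn about z gives the same grasp; the last joint's range is limited). The gripper opens to 91 mm and grips with 3 to 60 N. Pads are 32 mm wide; open, the fingers measure 118 mm over their backs; the gripper's body (76 mm by 178 mm) begins 60 mm behind the grasp point.
Start: joints at [-75.573, 18.312, 89.639, -0, 72.044, -1.146], TCP at [0.154, -0.554, 0.231] pointing down, gripper open.
Joint ranges: [-177.97, 177.97], [-48.28, 115.42], [12.27, 149.76], [-77.06, 257.06], [2.81, 150.46], [-146.56, 146.56]. Speed limits (degrees/s): [147.25, 147.25, 180, 180, 180, 180].

INTERFACE

Orientations are given as a 3x3 rotation matrix whose columns are the frame's x, y, z axes.
In Python, from workcell import arm, inverse_kinematics, eyes, ticket gives the robot as it stands. Calls block until the motion is done:
- arm.movep(position, orientation): joint-space move of the TCP to a pose.
- arm.line_to(position, rate=0.15, rot=None): straight line of the TCP; rot=None keeps the orientation; rate is the mean speed in m/s.
- arm.move_j(angles): joint-space move.
- arm.set_gripper(opening, f_grip=None): finger opening in m; f_grip is the grip in N (None keeps the last); returns when the fingers have stopped.
- arm.hold(seconds).
- inverse_kinematics(position, orientation): joint angles nearest the present ones, or None.
- arm.state(): the state.
- eyes.grab_frame(name): name is "scene" or "top"; returns a dict with "image" (384x512x3 uint8, red, green, blue), "depth" (384x512 float32, m along the optical axis (not along the pixel's ray), 0 where there is no reading), "fx", "fy", "cx", "cy" (pixels), "extrinsics" (4x4, takes a point from camera to world coordinates). Camera axes: x right, y down, z forward; pixel columns grow to the right and rows downward; lengths in m; the calibration is good to about 2 mm. A picture is of the moment at which its call begins.
A pose or a line that the arm cannot do raises arm.MotionError and nothing moves.
- ticket.job_done(): hands the job in; it is judged then, once.
The state is a dict: "clock": time; "qpos": joint angles; "qvel": joint speeds; "joint_efforts": joint torques, N m; "position": TCP position; "tool_rot": TCP orientation; "force": force on the tool from outside, world axes, zero at the start; "ft_torque": the same for the moment, N m; "finger_gap": finger opening in m; "gripper_force": force on a finger pad.
Only numpy, scipy, OpenCV 4.12 (cv2) and the standard library are available. Lean on these libraries where they do the work, as an engineer would, in place of code of your own. Each camera call takes 0.05 s, during which the arm holds its last target. There are 200 camera calls.

## Working session

There is one attempt and no reset: what is moved stays moved. The work goes in short steps, each a Python script; the robot and the scene stay as the last script left them, time stands still between calls to the robot, and variables do not carry over. Pictures are saved under pics/ and viewed, at most 10 in all, crops included, and the job is handed in when it is done.

```bash
ls; mkdir -p pics
python3 - <<'E'
from workcell import arm, eyes
import cv2,numpy as np
print(arm.state())
for n in("top","scene"):
    f=eyes.grab_frame(n); np.savez(f"{n}0.npz",**f)
    cv2.imwrite(f"pics/{n}0.png",cv2.resize(f["image"][...,::-1],(768,576),interpolation=cv2.INTER_CUBIC))
    print(n,f["fx"],f["cx"],f["cy"],np.round(f["extrinsics"],3).tolist())
E
```

```text
pics
{'clock': 0.0, 'qpos': array([-7.55731986e+01,  1.83502466e+01,  8.97078653e+01, -1.63816571e-03,
        7.20438617e+01, -1.14598991e+00]), 'qvel': array([ 0.03153395,  0.00157332,  0.03966626,  0.0311538 , -0.02861216,
       -0.04686206]), 'joint_efforts': array([ 9.80095174e-04, -4.12470317e+01, -2.31970650e+01,  7.26644299e-02,
        4.53802804e-02, -1.23509567e-04]), 'position': array([ 0.15423528, -0.55341887,  0.23012435]), 'tool_rot': array([[ 9.63287792e-01,  2.68470498e-01, -4.69759242e-04],
       [ 2.68470909e-01, -9.63286263e-01,  1.71687555e-03],
       [ 8.41780958e-06, -1.77996195e-03, -9.99998416e-01]]), 'force': array([-0.30838564, -0.18789041,  0.7795854 ]), 'ft_torque': array([ 0.01727637, -0.02755827,  0.00247466]), 'gripper_force': 0.0, 'finger_gap': 0.0914144072385493}
top 349.25791614164916 261.57613432372295 184.21275944829603 [[-0.005, -0.989, 0.147, 0.418], [-1.0, 0.005, 0.002, 0.007], [-0.002, -0.147, -0.989, 1.201], [0.0, 0.0, 0.0, 1.0]]
scene 432.51975934185936 248.45164431612255 191.90454386926643 [[0.799, 0.426, -0.425, 1.08], [0.601, -0.578, 0.551, -0.62], [-0.011, -0.696, -0.718, 0.93], [0.0, 0.0, 0.0, 1.0]]
```

View pics/top0.png

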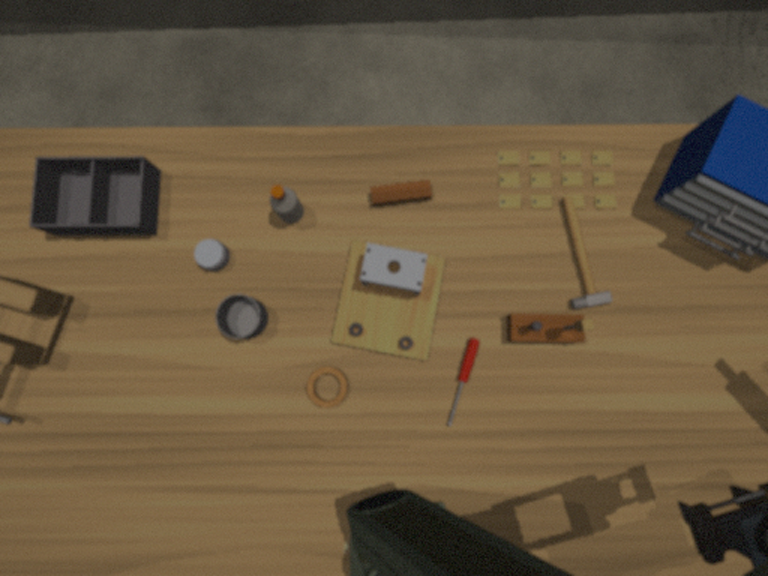

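View pics/scene0.png

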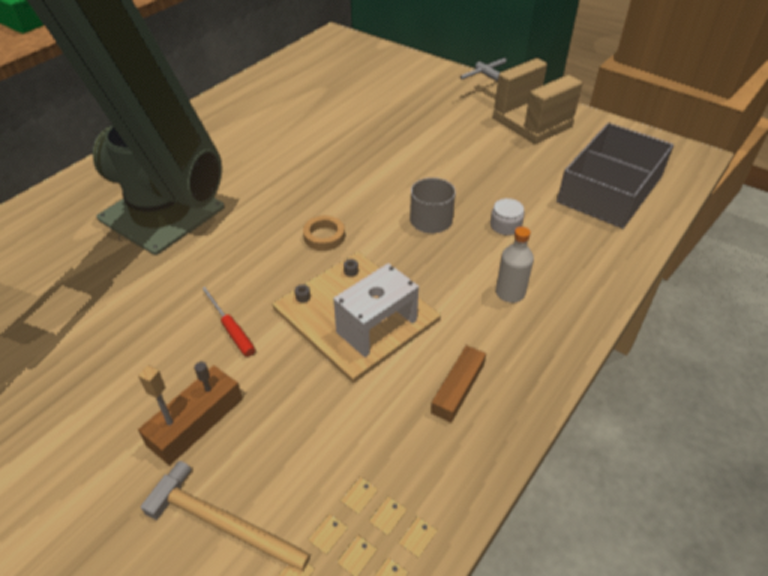

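The top view (1.5x pixels) shows the jig at about (390,300), with its plate hole at (393,267) and bushings at (356,330) and (405,343). The tin is at (242,318) and the rack at (546,328). In the scene view the square beech handle is at (152,382), in the rack hole at the -y end, and the punch is at (203,370). Next I'll measure these.

```bash
cat > h.py <<'E'
import numpy as np, cv2
def ray(f,uv):
    uv=np.atleast_2d(uv).astype(float); E=f["extrinsics"]
    d=np.c_[(uv[:,0]-f["cx"])/f["fx"],(uv[:,1]-f["cy"])/f["fy"],np.ones(len(uv))]@E[:3,:3].T
    return E[:3,3],d
def onplane(f,uv,z):
    o,d=ray(f,uv); return o+d*((z-o[2])/d[:,2])[:,None]
def cloud(f):
    v,u=np.mgrid[:384,:512]; o,d=ray(f,np.c_[u.ravel(),v.ravel()])
    P=o+d*np.asarray(f["depth"]).reshape(-1,1); P[np.asarray(f["depth"]).ravel()==0]=9
    return P.reshape(384,512,3)
def proj(f,P):
    E=np.linalg.inv(f["extrinsics"]); c=np.atleast_2d(P)@E[:3,:3].T+E[:3,3]
    return np.c_[c[:,0]/c[:,2]*f["fx"]+f["cx"],c[:,1]/c[:,2]*f["fy"]+f["cy"]]
def box(P,x0,x1,y0,y1,z0,z1):
    return (P[...,0]>x0)&(P[...,0]<x1)&(P[...,1]>y0)&(P[...,1]<y1)&(P[...,2]>z0)&(P[...,2]<z1)
E
python3 - <<'E'
from h import *
for n in("top","scene"):
    f=dict(np.load(n+"0.npz")); P=cloud(f); im=f["image"]; g=im.max(2)
    print("==",n)
    q=lambda u,v:np.round(onplane(f,[u/1.5,v/1.5],0)[0],3)
    def rep(name,m,z=None):
        p=P[m]; 
        if len(p)<3: print(name,len(p));return
        (c,s,a)=cv2.minAreaRect(p[:,:2].astype(np.float32)); cc,r=cv2.minEnclosingCircle(p[:,:2].astype(np.float32))
        print(name,len(p),"mean",p.mean(0).round(4),"zstd",p[:,2].std().round(4),"rect",np.round(c,4),np.round(s,4),round(a,1),"circ",np.round(cc,4),round(r,4))
    J=q(390,300) if n=="top" else q(358,320); print("bench z",np.median(P[box(P,.3,.7,-.4,.4,-.02,.02)][:,2]),"J",J)
    x,y=.42,0
    rep("plate",box(P,.35,.7,-.2,.2,.1,.12))
    rep("base",box(P,.3,.75,-.2,.2,.012,.024))
    rep("bush",box(P,.3,.47,-.15,.15,.036,.05))
    rep("tinrim",box(P,.3,.6,.15,.42,.07,.09))
    rep("rack",box(P,.3,.6,-.5,-.15,.044,.056))
    rep("knob/hdl",box(P,.3,.6,-.5,-.15,.09,.2))
    rep("hdl",box(P,.3,.6,-.5,-.15,.125,.2))
    rep("hdltop",box(P,.3,.6,-.5,-.15,.172,.19))
    f0=f
E
```

```text
== top
bench z 0.0013200236399717458 J [0.541 0.014 0.   ]
plate 982 mean [0.5998 0.0068 0.1108] zstd 0.0023 rect [0.6005 0.0066] [0.1299 0.0813] 78.7 circ [0.6005 0.0066] 0.0748
base 3539 mean [0.5104 0.0166 0.0189] zstd 0.0023 rect [ 0.4612 -0.0114] [0.3424 0.3933] 73.5 circ [0.4689 0.0231] 0.2236
bush 70 mean [0.4486 0.0101 0.0425] zstd 0.0024 rect [0.4495 0.036 ] [0.1377 0.0271] 84.0 circ [0.4507 0.0359] 0.0696
tinrim 144 mean [0.4998 0.3431 0.079 ] zstd 0.0038 rect [0.5004 0.341 ] [0.0953 0.0942] 16.6 circ [0.5    0.3417] 0.0489
rack 782 mean [ 0.4732 -0.3242  0.0505] zstd 0.0021 rect [ 0.4748 -0.3297] [0.1621 0.0592] 89.7 circ [ 0.4733 -0.3294] 0.0844
knob/hdl 144 mean [ 0.4729 -0.3416  0.1486] zstd 0.032 rect [ 0.4723 -0.3307] [0.1011 0.0222] 88.8 circ [ 0.472  -0.3307] 0.0507
hdl 92 mean [ 0.4723 -0.3652  0.171 ] zstd 0.0134 rect [ 0.4735 -0.3692] [0.0216 0.0228] 12.9 circ [ 0.4727 -0.3684] 0.0142
hdltop 60 mean [ 0.4728 -0.3684  0.1797] zstd 0.0024 rect [ 0.4735 -0.3695] [0.0216 0.0222] 12.4 circ [ 0.4726 -0.3692] 0.0134
== scene
bench z -0.00036586384331704913 J [0.558 0.00
[... 296 characters left out ...]
0.0022 rect [0.4511 0.0336] [0.1395 0.0283] 84.8 circ [0.4567 0.0331] 0.0699
tinrim 176 mean [0.5062 0.3417 0.076 ] zstd 0.0033 rect [0.5044 0.3413] [0.0944 0.098 ] 63.1 circ [0.5022 0.3416] 0.052
rack 1364 mean [ 0.4798 -0.3347  0.049 ] zstd 0.0018 rect [ 0.4771 -0.3295] [0.1613 0.064 ] 88.8 circ [ 0.4788 -0.3295] 0.0863
knob/hdl 385 mean [ 0.4807 -0.3539  0.1447] zstd 0.03 rect [ 0.4764 -0.332 ] [0.0244 0.1007] 1.5 circ [ 0.4742 -0.332 ] 0.0507
hdl 257 mean [ 0.4808 -0.3718  0.1638] zstd 0.0147 rect [ 0.4773 -0.3699] [0.0249 0.0232] 9.8 circ [ 0.4767 -0.3696] 0.015
hdltop 106 mean [ 0.4775 -0.3707  0.1781] zstd 0.0021 rect [ 0.4764 -0.3706] [0.0227 0.0228] 5.6 circ [ 0.476  -0.3697] 0.0146
```

Run:
```python
from h import *
a=dict(np.load("top0.npz"))["image"][140:260,130:410,::-1]; b=dict(np.load("scene0.npz"))["image"][225:325,70:310,::-1]
a=cv2.resize(a,None,fx=2.8,fy=2.8,interpolation=cv2.INTER_CUBIC);b=cv2.resize(b,(784,240+0),interpolation=cv2.INTER_CUBIC)
cv2.imwrite("pics/c1.png",np.clip(np.vstack([a,b])*1.4,0,255).astype(np.uint8))
```

```text
(no output)
```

View pics/c1.png

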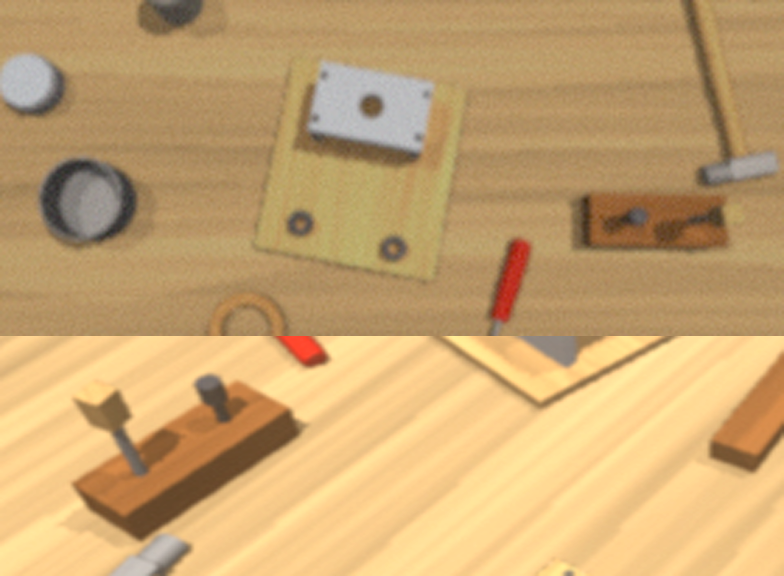

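The crop confirms the layout: bushing rings at (300,222) and (393,248), the plate hole at (371,105), and the handle over the rack's -y hole. The two views agree to about 3 mm. Next I'll locate the bushings, hole and tin more precisely, then move the bushings.

```bash
cat >> h.py <<'E'
def R(a):
    a=np.radians(a); x=np.array([np.cos(a),np.sin(a),0]); z=np.array([0,0,-1.]); return np.c_[x,np.cross(z,x),z]
def bushes(f):
    P=cloud(f); m=box(P,.36,.52,-.12,.15,.030,.055)&(f["image"].max(2)<110)
    n,l,s,c=cv2.connectedComponentsWithStats(m.astype(np.uint8)); out=[]
    for i in range(1,n):
        if s[i,4]>12:
            p=P[l==i]; p=p[p[:,2]>.036]
            if len(p)<6: continue
            cc,r=cv2.minEnclosingCircle(p[:,:2].astype(np.float32)); out.append((np.round(cc,4),round(r,4),len(p)))
    return out
def hole(f,px,z=.11):
    g=f["image"].max(2); u,v=px
    w=g[v-9:v+10,u-9:u+10]; m=(w<(int(w.max())+int(w.min()))/2).astype(np.uint8)
    n,l,s,c=cv2.connectedComponentsWithStats(m); i=l[9,9]; 
    return onplane(f,c[i]+[u-9,v-9],z)[0].round(4),s[i]
E
python3 - <<'E'
from h import *
for n,px in(("top",(262,178)),("scene",(251,195))):
    f=dict(np.load(n+"0.npz")); print(n,bushes(f),hole(f,px))
E
```

```text
top [(array([0.4734, 0.0902]), 0.0146, 51), (array([ 0.4429, -0.0196]), 0.0144, 49)] (array([0.6019, 0.006 , 0.11  ]), array([ 5,  5,  9,  8, 55], dtype=int32))
scene [(array([0.479 , 0.0892]), 0.0131, 37), (array([ 0.4472, -0.0226]), 0.0136, 44)] (array([0.6049, 0.0049, 0.11  ]), array([ 4,  6, 10,  6, 53], dtype=int32))
```

```bash
cat > m1.py <<'E'
from h import *
from workcell import arm, eyes
T=np.array([.5015,.3415]); rr=R(-11)
for i,b in enumerate([(.4755,.090),(.4445,-.0205)]):
    arm.set_gripper(.060,25) if i==0 else arm.set_gripper(.055)
    arm.movep([*b,.16],rr); arm.line_to([*b,.041],.12)
    arm.set_gripper(0.0,25); s=arm.state(); print(i,"gap",s["finger_gap"],s["gripper_force"],s["position"],s["force"].round(1))
    if abs(s["finger_gap"]-.030)>.004: break
    arm.line_to([*b,.17],.2); arm.movep([*T,.17],rr)
    arm.line_to([*T,.058+.012*i],.15)
    arm.set_gripper(.043); arm.hold(.2); arm.line_to([*T,.17],.2)
print(arm.state()["clock"])
E
python3 m1.py
```

```text
0 gap 0.02865721283884808 25.00022554770112 [0.47561871 0.0900405  0.04120127] [-0.5  0.2  3. ]
1 gap 0.028835805517733876 25.000351276248693 [ 0.44464634 -0.02054433  0.04125549] [0.3 0.2 2.5]
16.775
```

```bash
cat > m2.py <<'E'
from h import *
from workcell import arm, eyes
arm.movep([.40,.10,.30],R(-11))
for n in("top","scene"):
    A=[];I=[]
    for k in range(8):
        f=eyes.grab_frame(n); P=cloud(f); I.append(f["image"])
        m=box(P,.42,.53,-.42,-.335,.172,.19); (c,s,a)=cv2.minAreaRect(P[m][:,:2].astype(np.float32)); A.append([*c,*s,a if a<45 else a-90])
        if k==0:
            L=[]
        for z0 in (.14,.15,.16): pass
    A=np.array(A); print(n,np.median(A,0).round(4),A[:,4].round(1))
    f["image"]=np.mean(I,0).astype(np.uint8); np.savez(n+"1.npz",**f)
    t=proj(f,[.5015,.3415,.05])[0].astype(int); h=proj(f,[.475,-.37,.16])[0].astype(int)
    cs=[cv2.resize(f["image"][c[1]-25:c[1]+25,c[0]-30:c[0]+30,::-1],(384,290),interpolation=cv2.INTER_CUBIC) for c in(t,h)]
    cv2.imwrite(f"pics/{n}1.png",np.hstack(cs))
a,b=[cv2.imread(f"pics/{n}1.png") for n in("top","scene")]
cv2.imwrite("pics/c2.png",np.clip(np.vstack([a,b])*1.6,0,255).astype(np.uint8))
E
python3 m2.py
```

```text
top [ 0.4727 -0.3694  0.021   0.0222  4.1291] [-0.4  5.8  1.4  3.7  4.6  7.4  0.7  6.6]
scene [ 0.4764 -0.3701  0.024   0.0225  9.3362] [10.3 10.3  9.6  8.7  6.5  6.4  9.7  9.1]
```

View pics/c2.png

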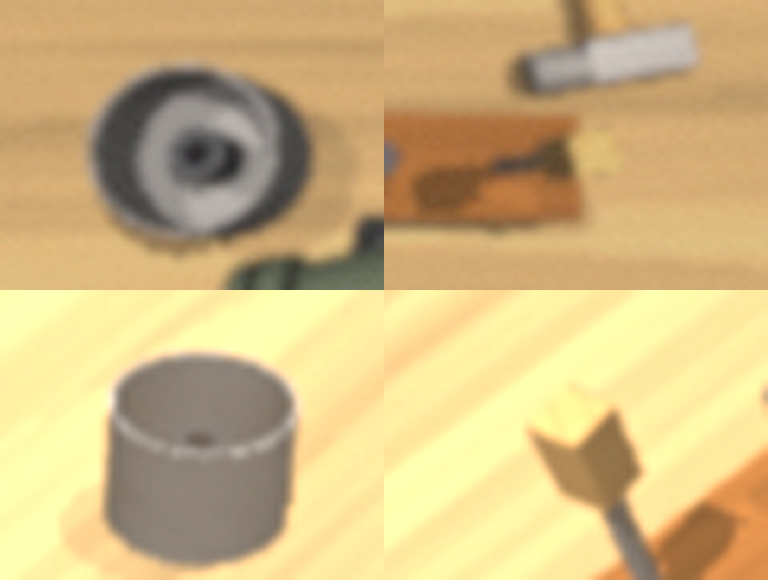

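The two bushings are in the tin, which is still standing (top left and bottom left panels). The handle is undisturbed, with a yaw of about 7°. Now I'll pick up the rod.

```bash
cat > m3.py <<'E'
from h import *
from workcell import arm, eyes
r=np.array([.4746,-.3697]); rr=R(7)
arm.set_gripper(.06); arm.movep([*r,.26],rr); arm.line_to([*r,.155],.1)
arm.set_gripper(0.0,35); s=arm.state(); print("gap",s["finger_gap"],s["gripper_force"],s["force"].round(1),s["ft_torque"].round(2))
arm.line_to([*r,.165],.03); print(arm.state()["force"].round(1))
arm.line_to([*r,.22],.08); print(arm.state()["force"].round(1)); arm.line_to([*r,.34],.2)
arm.line_to([.56,-.14,.34],.2); arm.hold(.3)
s=arm.state(); print(s["finger_gap"],s["position"],s["clock"],s["force"].round(1))
for n in("top","scene"):
    f=eyes.grab_frame(n); I=[f["image"]]+[eyes.grab_frame(n)["image"] for _ in range(3)]
    f["image"]=np.mean(I,0).astype(np.uint8); np.savez(n+"2.npz",**f)
    c=proj(f,[.56,-.14,.25])[0].astype(int); print(n,c)
    cv2.imwrite(f"pics/{n}2.png",cv2.resize(f["image"][c[1]-50:c[1]+50,c[0]-50:c[0]+50,::-1],(390,390),interpolation=cv2.INTER_CUBIC))
cv2.imwrite("pics/c3.png",np.clip(np.hstack([cv2.imread(f"pics/{n}2.png") for n in("top","scene")])*1.5,0,255).astype(np.uint8))
E
python3 m3.py
```

```text
gap 0.02204023949712056 34.98229801654816 [-0.4 -0.9 -0.1] [-0.17 -0.02 -0.01]
[ 0.5 -1.3  0. ]
[-0.1  0.9 -1.2]
0.02142185641981518 [ 0.55985751 -0.14054785  0.34003302] 26.525 [-0.8  0.4 -0.1]
top [315 183]
scene [195 180]
```

View pics/c3.png

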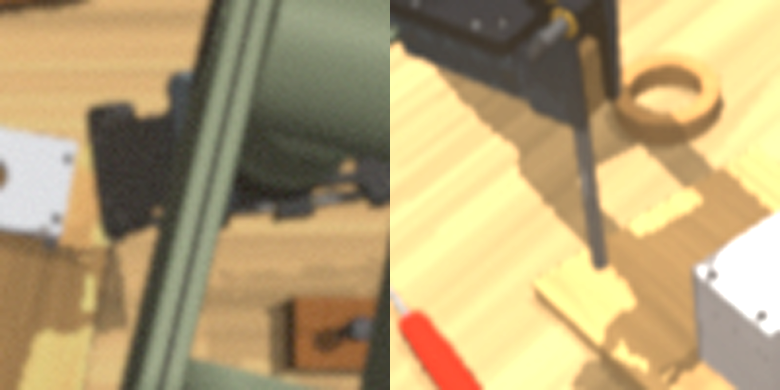

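The scene view shows the shaft hanging from the gripper, with its tip near crop pixel (600,265). The top view is blocked by the arm. I'll fit the shaft axis from the scene view.

```bash
cat >> h.py <<'E'
def shaft(f,xy,ztip,L=.115,w=.03):
    """axis point/direction of the hanging shaft: image mid-line + depth; camera-side surface shifted in by ~4 mm"""
    P=cloud(f); m=box(P,xy[0]-w,xy[0]+w,xy[1]-w,xy[1]+w,ztip+.005,ztip+L-.005)
    m=m.astype(np.uint8); n,l,s,c=cv2.connectedComponentsWithStats(m); i=1+np.argmax(s[1:,4]); p=P[l==i]
    u=[]                                  # per-row mid columns
    for v in np.unique(np.where(l==i)[0])[1:-1]:
        cs=np.where((l==i)[v])[0]; u.append([cs.mean(),v,len(cs)])
    u=np.array(u)
    d=cv2.fitLine(p.astype(np.float32),cv2.DIST_HUBER,0,.001,.001).ravel()
    dv=d[:3]*np.sign(d[2]); view=f["extrinsics"][:3,3]-p.mean(0); view/=np.linalg.norm(view)
    n_=view-dv*(view@dv); n_/=np.linalg.norm(n_)
    c0=p.mean(0)-n_*.0039
    # image-line: plane through camera and mid-line gives the precise sideways lean
    ln=cv2.fitLine(u[:,:2].astype(np.float32),cv2.DIST_HUBER,0,.01,.01).ravel()
    o,r=ray(f,[ln[2:]-30*ln[:2],ln[2:]+30*ln[:2]]); N=np.cross(r[0],r[1]); N/=np.linalg.norm(N)
    return c0,dv,N,np.median(u[:,2]),len(p),p[:,2].min(),p[:,2].max()
E
python3 - <<'E'
from h import *
f=dict(np.load("scene2.npz"))
c,d,N,w,k,z0,z1=shaft(f,(.56,-.14),.195)
print(c,d,"N",N.round(3),w,k,z0,z1,"at ztip",c+d*(.195-c[2])/d[2], "at grasp",c+d*(.34-c[2])/d[2])
print("sideways lean deg (from image line)",np.degrees(N[2]/np.hypot(N[0],N[1])),"N dir",N[:2]/np.hypot(*N[:2]),"depth lean along N",np.degrees(np.arctan(d[:2]/d[2])@(N[:2]/np.hypot(*N[:2]))))
E
```

```text
[ 0.56052007 -0.13908071  0.25455756] [0.01106029 0.00455461 0.9999285 ] N [-0.682 -0.731  0.003] 4.0 148 0.20136445137206582 0.30421837947197805 at ztip [ 0.55986129 -0.13935199  0.195     ] at grasp [ 0.56146515 -0.13869152  0.34      ]
sideways lean deg (from image line) 0.16449783471468687 N dir [-0.68187229 -0.73147125] depth lean along N -0.6230181069768986
```

```bash
cat > m4.py <<'E'
from h import *
from workcell import arm, eyes
g=np.array([.604,.0055]); arm.line_to([*g,.34],.2); arm.line_to([*g,.285],.1); arm.hold(.3)
D=[];ims=[]
for k in range(10):
    f=eyes.grab_frame("scene"); D.append(f["depth"]); ims.append(f["image"])
f["depth"]=np.median(D,0); f["image"]=np.mean(ims,0).astype(np.uint8); np.savez("scene3.npz",**f)
c,d,N,w,k,z0,z1=shaft(f,g,.140)
print(arm.state()["position"],"c",c.round(4),"lean xy deg",np.degrees(d[:2]/d[2]).round(2),w,k,z0,z1,"hole line",(c+d*(.11-c[2])/d[2]).round(4))
Nn=N/np.hypot(*N[:2]); print("image lean along N",np.degrees(-Nn[2]),"depth",np.degrees(d[:2]/d[2])@Nn[:2])
px=proj(f,[.604,.0055,.14])[0].astype(int)
cv2.imwrite("pics/c4.png",np.clip(cv2.resize(f["image"][px[1]-60:px[1]+40,px[0]-50:px[0]+50,::-1],(590,590),interpolation=cv2.INTER_CUBIC)*1.4,0,255).astype(np.uint8))
print(px,arm.state()["clock"])
E
python3 m4.py
```

```text
[0.60399092 0.00552333 0.28496612] c [0.6043 0.0064 0.1991] lean xy deg [-0.37  0.06] 4.0 124 0.14533683039771528 0.24946153486620348 hole line [0.6048 0.0064 0.11  ]
image lean along N 0.4196546740860558 depth -0.26192262398685334
[250 186] 29.3333
```

View pics/c4.png

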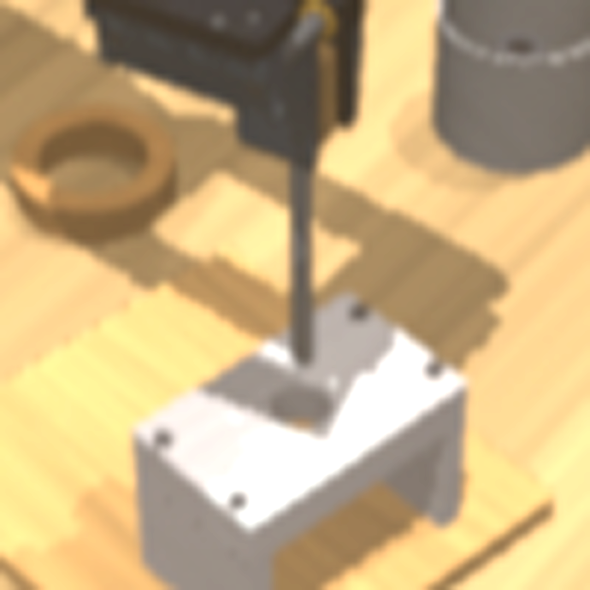

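The rod hangs straight above the hole, with its tip at crop (303,362) and the hole at (303,405). The lean is within the noise. I'll lower it slowly while watching the force.

```bash
cat > m5.py <<'E'
from h import *
from workcell import arm, eyes
g=[.604,.005]; print(arm.state()["force"].round(2))
for z in (.26,.245,.23,.215,.200):
    arm.line_to([*g,z],.04); s=arm.state(); print(z,s["force"].round(1),s["ft_torque"].round(2),round(s["finger_gap"],4))
arm.hold(.5)
D=[];I=[]
for k in range(8):
    f=eyes.grab_frame("scene"); D.append(f["depth"]); I.append(f["image"])
f["depth"]=np.median(D,0); f["image"]=np.mean(I,0).astype(np.uint8); np.savez("scene4.npz",**f)
s=arm.state(); print(s["position"],s["clock"],s["qvel"].round(2))
c,d,N,w,k,z0,z1=shaft(f,g,.110,L=.07); print("above plate axis",c.round(4),"lean",np.degrees(d[:2]/d[2]).round(2),k,"at mouth",(c+d*(.11-c[2])/d[2]).round(4))
px=proj(f,[*g,.11])[0]; u,v=px.astype(int); print(px)
P=cloud(f); p=P[box(P,.53,.68,-.08,.09,.104,.116)]; print("plate rect",cv2.minAreaRect(p[:,:2].astype(np.float32)))
a=cv2.resize(f["image"][v-25:v+25,u-32:u+32,::-1],(760,594),interpolation=cv2.INTER_CUBIC)
cv2.imwrite("pics/c5.png",np.clip(a*1.4,0,255).astype(np.uint8))
E
python3 m5.py
```

```text
[-0.48 -0.63 -1.61]
0.26 [-0.5 -0.3 -0.9] [-0.01 -0.01 -0.01] 0.0217
0.245 [-0.1  0.4 -1.5] [0.04 0.01 0.05] 0.0216
0.23 [ 0.4  1.  -1.2] [-0.01 -0.01  0.01] 0.0216
0.215 [ 0.6  0.6 -1.6] [ 0.02 -0.03 -0.11] 0.0217
0.2 [-0.  -0.7 -1.3] [ 0.06  0.02 -0.02] 0.0217
[0.60401973 0.00502261 0.20000415] 33.1083 [ 0.05 -0.01  0.08  0.01  0.1  -0.01]
above plate axis [0.604  0.0059 0.1406] lean [-0.98 -0.08] 57 at mouth [0.6045 0.0059 0.11  ]
[250.32899187 194.28741307]
plate rect ((0.6031330823898315, 0.006684057414531708), (0.13162179291248322, 0.08155716210603714), 78.69068908691406)
```

View pics/c5.png

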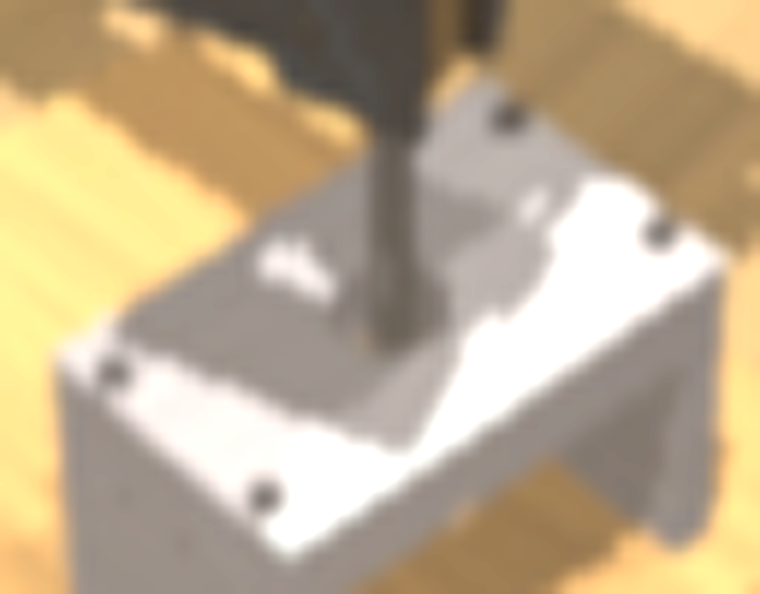

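The rod hangs in the hole at crop (390,300). The plate's corner-screw diagonals cross at (390,302), so it is centred to about 1 mm. No contact force showed, and the lean is within the noise, so I'm handing in.

```bash
python3 -c "
from workcell import ticket; print(ticket.job_done())"
```

```text
the job is handed in; nothing more can be done
None
```

I handed the job in at about 33 s: both bushings are in the standing tin, and the rod is still held in the guide hole, centred to about 1 mm, its tip about 3 cm below the plate by arm position, with no contact seen in the force readings.

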